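# Lay out the motion work beside the vise

## Task

Lay out the bench for fitting the motion work on the blue felt strip: centre the steel bench block on the middle circle and stand the brass hour wheel, pipe up, centred on top of the block; centre the brass bridge, feet down, on the circle at the vise's end and the glass loupe upright on the circle at the peg box's end, so the block is between them. Set the loupe down gently without dropping it, and leave the pin vise and the oil cup where they are.

Things in the scene. Friction and masses are not known exactly. Their poses are not given: they have to be found in the camera images.
- strip: Laying-out strip: a blue felt strip fixed flat on the bench, 90 mm (its x) by 300 mm (its y), 4 mm thick, with three white circles, each 64 mm across, in a row along its length: centres at its own y = -100, 0 and +100 mm, x = 0. It lies across in front of the robot, turned by up to 0.3 rad. Origin: centre of the underside; the felt's upper face is at z = 4 mm.
- vise: Small grey cast-iron vise, fixed to the bench beyond one end of the strip (either end), 110 mm long (its x), 75 mm wide (its y), with a screw and T-bar reaching 84 mm out to its -x side. A brass center wheel (51 mm across) is clamped upright in its jaws and stays there; its top is 109 mm above the bench. Origin: centre of the foot.
- pegbox: Dark walnut peg box with a brass band and light wooden pegs standing in its top, fixed to the bench beyond the other end of the strip, 104 x 79 mm, pegs up to 69 mm high. Origin: centre of the underside.
- block: Bench block: a solid round disc of bright steel with a black rubber band round it and small dark holes in its top, 50 mm across, 18 mm high, about 0.27 kg, loose, flat side down. Its origin is the centre of its underside, z up.
- wheel: Brass hour wheel, loose, lying flat with its pipe upwards: a toothed disc 44 mm across and 4 mm thick, with a round upright pipe 12 mm across on its centre, up to 24 mm above the underside (grip the pipe). About 60 g. It lies on the bare bench; the flat wheels in the divided wooden tray and the one in the vise are others. Its origin is the centre of its underside, z up.
- bridge: Brass motion work bridge, loose: a straight bar 64 mm long (its x) and 14 mm wide (its y), standing on two end feet, top at 14 mm, with a blue screw head at each end and a red jewel in the middle. About 45 g; underneath, between the feet, it is open up to 8 mm. Its origin is the centre of its underside, z up.
- loupe: Faceted glass paperweight loupe, clear green glass, eight-sided, 44 to 45 mm across up to 20 mm height, narrowing to 30 mm across at its flat top at 30 mm, on a brass base ring, loose, standing upright. About 0.11 kg. Its origin is the centre of its underside, z up.
- pinvise: Steel pin vise, a slim six-sided hand tool lying on the bench, 100 mm long (its x), 11 mm thick. A bystander, loose. Origin: underside, middle of its length.
- oilcup: Small round black oil cup with a red lid and knob, 36 mm across, 25 mm high. A bystander, loose. Origin: centre of the underside.
Mind the look-alikes: they are no part of the job. What is shaped like the wheel but purple is not meant.

How it is judged:
At the end, for the whole second after the job is handed in: On the strip, each within 12 mm along and across of its circle's centre: block in the middle, bridge (feet down) at the vise's end, loupe at the peg box's end; hour wheel pipe up on the block, centres within 10 mm. All within 0.12 rad of level, resting on the felt or block, and still (x of block in the frame of strip between -0.012 and 0.012 m and y of block in the frame of strip between -0.012 and 0.012 m and z of block in the frame of strip between 0.001 and 0.007 m and z of bridge in the frame of strip between 0.001 and 0.007 m and z of loupe in the frame of strip between 0.001 and 0.007 m and horizontal distance between wheel and block below 0.01 m and z of wheel in the frame of block between 0.015 and 0.021 m and angle between each of block, wheel, bridge, loupe's own z axis and vertical below 0.12 rad and linear speed of each of block, wheel, bridge, loupe below 0.02 m/s and angular speed of each of block, wheel, bridge, loupe below 0.3 rad/s and ((y of vise in the frame of strip above 0 m and x of bridge in the frame of strip between -0.012 and 0.012 m and y of bridge in the frame of strip between 0.088 and 0.112 m and x of loupe in the frame of strip between -0.012 and 0.012 m and y of loupe in the frame of strip between -0.112 and -0.088 m) or (y of vise in the frame of strip below 0 m and x of bridge in the frame of strip between -0.012 and 0.012 m and y of bridge in the frame of strip between -0.112 and -0.088 m and x of loupe in the frame of strip between -0.012 and 0.012 m and y of loupe in the frame of strip between 0.088 and 0.112 m))); the robot touches nothing.
It fails at once if the steel pin vise is pushed more than 20 mm from where it lay (distance of pinvise from where it was at the start of the episode above 0.02 m).
It fails at once if the oil cup is pushed more than 20 mm from where it lay (distance of oilcup from where it was at the start of the episode above 0.02 m).
It fails at once if the glass loupe is dropped (near the bench it moves faster than 0.6 m/s while not held, as after a fall of about 20 mm or more) (height (world z) of loupe below 0.03 m and linear speed of loupe above 0.6 m/s and contact force between the fingers and loupe below 0.05 N).
It also fails if it takes over 99 s, if anything falls off the work surface, if the arm or the gripper's body presses on something with over 40 N, if the wrist force passes 120 N, or if a joint passes its speed limit or range.

## Robot

A 6-joint arm with a two-finger parallel gripper is mounted at the origin on the work surface. World frame = base frame: x ahead of the robot, y to its left, z up, the work surface at z = 0. Lengths are in m, angles in rad, forces in N, time in s.
With the tool pointing down it reaches from about 0.325 to 0.925 m from the base axis. Payload 3.1 kg.
Tool frame: the origin (TCP) lies midway between the tips of the shut fingers; the grasp point (between the pads) lies 19 mm behind it; z points along the fingers, y is the direction in which the jaws open and shut (so a half turn about z gives the same grasp; the last joint's range is limited). The gripper opens to 85 mm and grips with 20 to 120 N. Pads are 22 mm wide; open, the fingers measure 114 mm over their backs; the gripper's body (76 mm by 85 mm) begins 54 mm behind the grasp point. The pads swing forward as they close: fully open they stand 13 mm farther back than shut.
Start: joints at [1.224, 0.217, 1.613, -0, 1.311, -0.112], TCP at [0.145, 0.608, 0.21] pointing down, gripper open.
Joint ranges: [-2.75, 2.75], [-0.78, 2.1], [0.31, 2.55], [-1.13, 4.27], [0.13, 2.63], [-2.58, 2.58]. Speed limits (rad/s): [2.79, 2.79, 3.14, 3.14, 3.14, 3.14].

## Interface

Orientations are given as a unit quaternion [w, x, y, z].
In Python, from cell import env gives the robot as it stands. The module is installed in compiled form; this text tells all that it offers. Calls block until the motion is done:
- env.goto(position, orientation): joint-space move of the TCP to a pose.
- env.move_straight(position, orientation=None, feed=0.15): straight line of the TCP; orientation=None keeps the orientation; feed is the mean speed in m/s.
- env.move_joints(angles): joint-space move.
- env.command_gripper(opening, f_grip=None): opening from 0.0 (shut) to 1.0 (fully open); f_grip is the grip in N (None keeps the last); returns when the fingers have stopped.
- env.sleep(seconds).
- env.solve_ik(position, orientation): joint angles nearest the present ones, or None.
- env.snapshot(name): name is "scene" or "top" or "wrist"; returns a dict with "image" (400x640x3 uint8, red, green, blue), "z_map" (400x640 float32, m along the optical axis (not along the pixel's ray), 0 where there is no reading), "mtx" (3x3 intrinsics, pixels), "rvec" (rotation vector, rad) and "tvec" (3), from world to camera coordinates, as OpenCV has them; the wrist camera has in their place "mount" (4x4, takes a point from camera to tool coordinates, whose origin is the TCP and whose axes are the flange's). Camera axes: x right, y down, z forward; pixel columns grow to the right and rows downward; lengths in m; the calibration is good to about 2 mm. A picture is of the moment at which its call begins: read the wrist's pose just before it.
A pose or a line that the arm cannot do raises env.PlanningError and nothing moves.
- env.job_done(): hands the job in, once; it reports no verdict.
Readings, each from a call of its own:
- env.current_time(): time.
- env.current_q(): joint angles.
- env.current_joint_vel(): joint speeds.
- env.current_joint_efforts(): joint torques, N m.
- env.current_tool_pos(): TCP position.
- env.current_orientation(): TCP orientation.
- env.current_wrist_force(): force on the tool from outside, world axes, zero at the start.
- env.current_ft_torque(): the same for the moment, N m.
- env.current_finger_gap(): opening from 0.0 (shut) to 1.0 (fully open).
Only numpy, scipy, OpenCV 4.12 (cv2) and the standard library are available. Lean on these libraries where they do the work, as an engineer would, in place of code of your own. Each camera call takes 0.05 s, during which the arm holds its last target. There are 200 camera calls.

## Working session

There is one attempt and no reset: what is moved stays moved. The work goes in short steps, each a Python script; the robot and the scene stay as the last script left them, time stands still between calls to the robot, and variables do not carry over. Pictures are saved under pics/ and viewed, about 12 in all and at most 16, crops included, and the job is handed in when it is done.

```bash
mkdir -p pics
cat > h.py <<'E'
import numpy as np, cv2
from cell import env
def snap(n):
    s=env.snapshot(n); return s
def pose_cam(s):
    R,_=cv2.Rodrigues(np.array(s["rvec"],float)); return R,np.array(s["tvec"],float).ravel()
def wpose():
    p=np.array(env.current_tool_pos()); w,x,y,z=env.current_orientation()
    from scipy.spatial.transform import Rotation as Ro
    T=np.eye(4); T[:3,:3]=Ro.from_quat([x,y,z,w]).as_matrix(); T[:3,3]=p; return T
def c2w(s,T=None):
    if "mount" in s: return T@np.array(s["mount"])
    R,t=pose_cam(s); M=np.eye(4); M[:3,:3]=R.T; M[:3,3]=-R.T@t; return M
def ray(s,M,uv,z):
    uv=np.atleast_2d(np.array(uv,float)); K=np.array(s["mtx"])
    d=np.c_[uv,np.ones(len(uv))]@np.linalg.inv(K).T@M[:3,:3].T
    o=M[:3,3]; return o+d*((z-o[2])/d[:,2])[:,None]
def proj(s,M,P):
    P=np.atleast_2d(P); C=(P-M[:3,3])@M[:3,:3]; q=C@np.array(s["mtx"]).T; return q[:,:2]/q[:,2:]
def cloud(s,M):
    v,u=np.mgrid[:400,:640]; z=s["z_map"]; d=np.stack([u,v,np.ones_like(u)],-1)@np.linalg.inv(s["mtx"]).T
    return (d*z[...,None])@M[:3,:3].T+M[:3,3]
def save(n,im,k=1): cv2.imwrite("pics/"+n,cv2.resize(im[...,::-1],None,fx=k,fy=k,interpolation=cv2.INTER_CUBIC))
E
python3 - <<'E'
from h import *
for n in("top","scene"):
    s=snap(n); save(n+".png",s["image"],1.25); M=c2w(s); print(n,M.round(3).tolist(),np.array(s["mtx"]).tolist())
    np.savez(n+".npz",**s)
print(env.current_orientation(),env.current_time())
E
```

```text
top [[-0.015, -0.992, 0.127, 0.423], [-1.0, 0.017, 0.012, -0.007], [-0.015, -0.127, -0.992, 1.028], [0.0, 0.0, 0.0, 1.0]] [[447.9129460474498, 0.0, 313.7762298544357], [0.0, 447.9129460474498, 199.13933367394057], [0.0, 0.0, 1.0]]
scene [[0.726, 0.467, -0.505, 0.997], [0.687, -0.512, 0.515, -0.458], [-0.018, -0.721, -0.693, 0.62], [0.0, 0.0, 0.0, 1.0]] [[366.18252000600336, 0.0, 325.41879008497574], [0.0, 366.18252000600336, 197.9102649397212], [0.0, 0.0, 1.0]]
[-2.46285666e-04  1.17098378e-01  9.93119709e-01 -1.07365937e-03] 0.1
```

View pics/top.png

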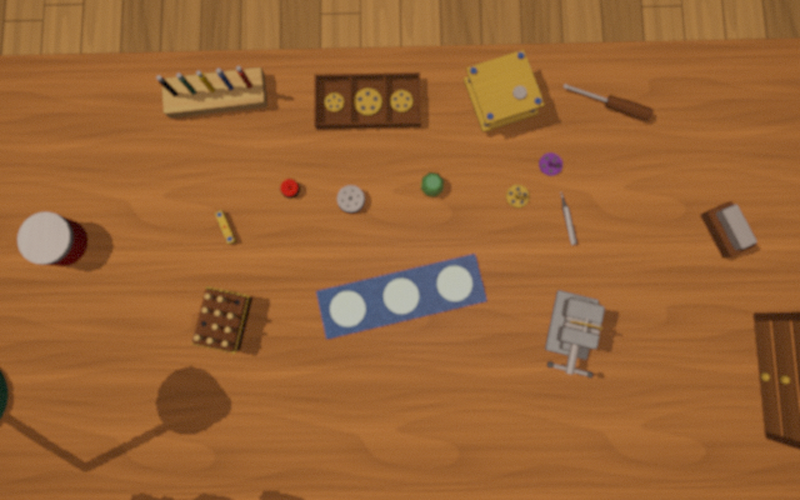

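View pics/scene.png

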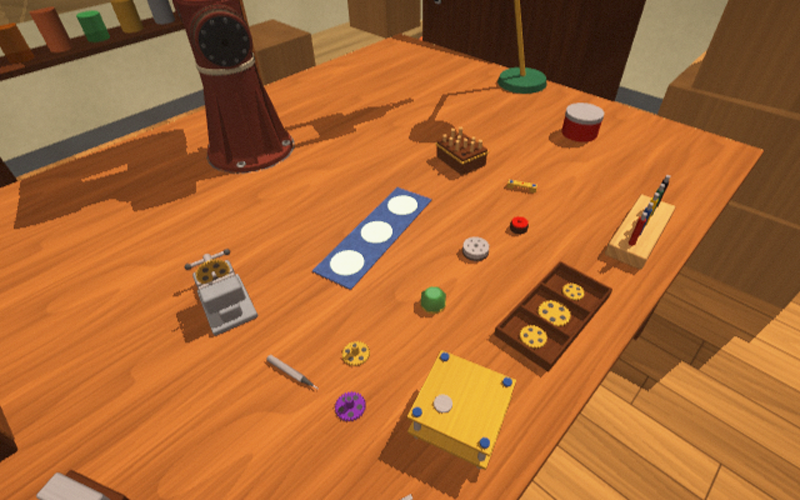

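Top view, in 800-px coordinates: the vise is on the right (575,330), the peg box on the left (222,320), and the circles are at (347,308), (401,296) and (455,283).
- **Wheel:** candidates are brass on bare bench (517,196), purple (551,164), the tray wheels (334/368/401,101) and the vise wheel (582,325). I choose (517,196).
- **Block:** (351,199). The grey disc on the yellow plate (520,93) and the tin lid (45,238) are not it.
- **Loupe:** (433,184), green.
- **Bridge:** (226,227). The brass pieces on the rack and the yellow plate are not it.
- **Bystanders:** oil cup (290,188) and pin vise (569,220).

```bash
cat > est.py <<'E'
from h import *
s=dict(np.load("top.npz")); M=c2w(s); im=s["image"]; hsv=cv2.cvtColor(im,cv2.COLOR_RGB2HSV); P=cloud(s,M)
bench=(P[...,2]<0.1)&(s["z_map"]>0)
def blob(mask,c,r):
    m=np.zeros((400,640),np.uint8); cv2.circle(m,tuple(int(x) for x in c),r,1,-1); m&=mask.astype(np.uint8)
    n,l,st,ce=cv2.connectedComponentsWithStats(m); i=1+np.argmax(st[1:,4]); return (l==i)
H,S,V=[hsv[...,i].astype(int) for i in range(3)]
out={}
for nm,c,z in(("cP",(347,308),.004),("cM",(401,296),.004),("cV",(455,283),.004)):
    b=blob((S<70)&(V>150),np.array(c)/1.25,20); (cx,cy)=np.argwhere(b).mean(0)[::-1]; out[nm]=ray(s,M,(cx,cy),z)[0]; print(nm,b.sum(),out[nm].round(4))
for nm,c,z,mk,r in(("block",(351,199),.016,S<90,18),("wheel",(517,196),.004,(H>19)&(H<40),14),("bridge",(226,227),.014,(H>19)&(H<40)|(H>90)&(H<130),18),("loupe",(433,184),.016,(H>45)&(H<90),16),("oilcup",(290,188),.02,((H<6)|(H>172))&(S>150),13),("pinvise",(569,220),.008,S<90,24)):
    b=blob(mk,np.array(c)/1.25,r); q=np.argwhere(b)[:,::-1]; w=ray(s,M,q,z)[:,:2]; cc=w.mean(0); ev=np.linalg.eigh(np.cov(w.T)); ax=ev[1][:,1]
    print(nm,b.sum(),cc.round(4),"ang",np.arctan2(ax[1],ax[0]).round(3),"size",(4*np.sqrt(ev[0])).round(3),"cloudmean",P[b].mean(0).round(4))
    out[nm]=np.r_[cc,np.arctan2(ax[1],ax[0])]
np.savez("est.npz",**out)
cr=im[120:210,150:480]; save("crop.png",cr,2.4)
E
cat >> h.py <<'E'
def quat(phi): a=(phi+np.pi/2)/2; return [0,np.cos(a),np.sin(a),0]
def orient(p,phi):
    "jaw direction phi or phi+pi, whichever keeps the last joint nearest 0"
    best=None
    for k in(-1,0,1,2):
        o=quat(phi+k*np.pi); q=env.solve_ik(list(p),o)
        if q is not None and (best is None or abs(q[5])<best[0]): best=(abs(q[5]),o)
    return best[1]
E
python3 est.py
```

```text
cP 640 [0.4471 0.0896 0.004 ]
cM 634 [ 0.4686 -0.0083  0.004 ]
cV 629 [ 0.4898 -0.1061  0.004 ]
block 379 [0.6484 0.0816] ang -2.595 size [0.05  0.052] cloudmean [0.6472 0.0811 0.0212]
wheel 75 [ 0.6488 -0.2224] ang -2.811 size [0.022 0.046] cloudmean [ 0.6483 -0.2219  0.0065]
bridge 89 [0.6026 0.3151] ang -2.744 size [0.017 0.05 ] cloudmean [0.6025 0.315  0.0144]
loupe 153 [ 0.6754 -0.0692] ang 2.151 size [0.031 0.034] cloudmean [ 0.6701 -0.0679  0.0374]
oilcup 145 [0.6701 0.1938] ang 1.02 size [0.031 0.033] cloudmean [0.6666 0.191  0.034 ]
pinvise 146 [ 0.5954 -0.3196] ang -2.964 size [0.012 0.086] cloudmean [ 0.5938 -0.3167  0.0175]
```

View pics/crop.png

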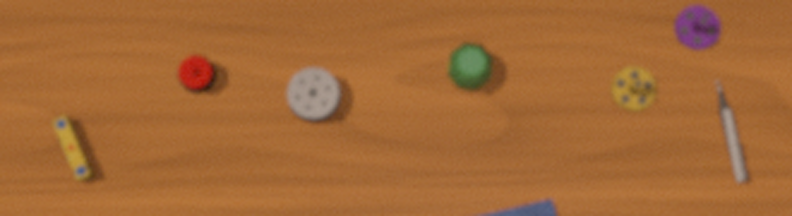

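The crop shows the brass hour wheel with its blue-dark spokes at crop (634,88), purple decoy at (697,27), block at (313,94), loupe at (470,66) and bridge at (73,147). The choices hold. Next I hover over the block.

Run:
```python
from h import *
p=[0.648,0.0815,0.17]; o=orient(p,0.0); env.goto(p,o)
T=wpose(); s=snap("wrist"); M=c2w(s,T); save("w1.png",s["image"]); np.savez("w1.npz",M=M,**s)
print(env.current_time(),env.current_q().round(2) if hasattr(env.current_q(),'round') else env.current_q()); print(np.array(s["mount"]).round(3).tolist(),M[:3,3])
print(proj(s,M,[[.6484,.0816,.018],[.6735,-.0685,.03],[.67,.193,.025]]))
```

```text
2.7333 [0.02 0.31 1.58 0.   1.26 0.02]
[[-0.001, -0.95, -0.313, 0.079], [1.0, -0.0, -0.001, 0.001], [0.001, -0.313, 0.95, -0.164], [0.0, 0.0, 0.0, 1.0]] [0.64845604 0.16202231 0.33399014]
[[322.59564537 178.61460278]
 [344.50944773 309.39909435]
 [346.86159338  59.66011848]]
```

View pics/w1.png

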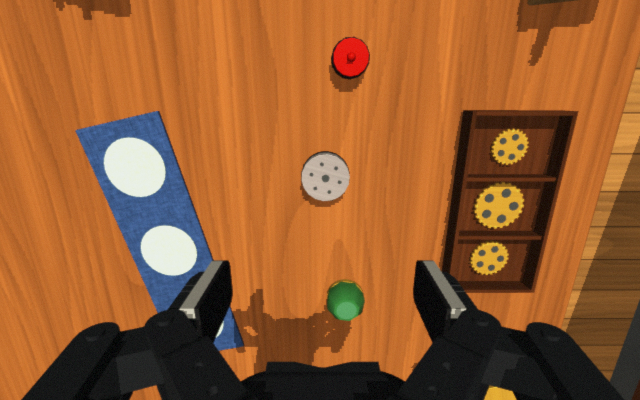

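Wrist view: block top at (325,177), oil cup (351,57), loupe (345,301), circles at (135,167) and (168,250). Next I refine the block and circles here, then pick and place the block.

```bash
cat >> h.py <<'E'
def look(name):
    T=wpose(); s=snap("wrist"); M=c2w(s,T); save(name+".png",s["image"]); return s,M
def centre(s,M,P,mk,r=30):
    "outline centre (min enclosing circle, area) of the masked blob around the projection of P, at height P[2]"
    hsv=cv2.cvtColor(s["image"],cv2.COLOR_RGB2HSV).astype(int); m=np.zeros((400,640),np.uint8)
    cv2.circle(m,tuple(int(round(x)) for x in proj(s,M,P)[0]),r,1,-1)
    m&=mk(hsv[...,0],hsv[...,1],hsv[...,2]).astype(np.uint8)
    m=cv2.morphologyEx(m,cv2.MORPH_CLOSE,np.ones((9,9)))
    cs,_=cv2.findContours(m,cv2.RETR_EXTERNAL,cv2.CHAIN_APPROX_NONE); c=max(cs,key=cv2.contourArea).reshape(-1,2)
    w=ray(s,M,c,P[2])[:,:2].astype(np.float32); mo=cv2.moments(w); 
    return np.array([mo["m10"],mo["m01"]])/mo["m00"],w,cv2.fitEllipse(w)
E
cat > p1.py <<'E'
from h import *
s=dict(np.load("w1.npz")); M=s.pop("M")
c,w,e=centre(s,M,[.6484,.0816,.018],lambda H,S,V:(S<70)); print("block",c,e)
for nm,q in(("cP",[.4471,.0896,.004]),("cM",[.4686,-.0083,.004])):
    k,_,e2=centre(s,M,q,lambda H,S,V:(S<60)&(V>150),45); print(nm,k,e2)
print(proj(s,M,[*c,.018]))
E
python3 p1.py
```

```text
block [0.65087079 0.08358051] ((0.6508693695068359, 0.08359336853027344), (0.04769503325223923, 0.0502491220831871), 2.2750487327575684)
cP [0.44884483 0.08988523] ((0.4488441050052643, 0.08989197760820389), (0.06349731981754303, 0.06394695490598679), 125.92101287841797)
cM [ 0.47021401 -0.00788679] ((0.4702132046222687, -0.00788574293255806), (0.06345101445913315, 0.06391899287700653), 132.03115844726562)
[[325.01098987 176.73821584]]
```

```bash
cat >> h.py <<'E'
def pick(xy,phi,z,opening,force,lift=0.09,hover=0.09):
    p=[*xy,hover]; o=orient(p,phi); env.command_gripper(opening); env.goto(p,o)
    env.move_straight([*xy,z],feed=0.15); print("at",env.current_tool_pos(),"F",env.current_wrist_force())
    env.command_gripper(0.0,force); print("gap",env.current_finger_gap()*85,"F",env.current_wrist_force())
    env.move_straight([*xy,lift],feed=0.12); print("lifted gap",env.current_finger_gap()*85,"t",env.current_time())
def place(xy,phi,z,opening,hover=0.11,feed=0.04):
    p=[*xy,hover]; o=orient(p,phi); env.goto(p,o); env.move_straight([*xy,z+.02],feed=0.12); f0=np.array(env.current_wrist_force())
    env.move_straight([*xy,z],feed=feed); print("dF",np.array(env.current_wrist_force())-f0,"pos",env.current_tool_pos())
    env.command_gripper(opening); env.sleep(.1); env.move_straight([*xy,hover],feed=0.15); print("t",env.current_time())
E
python3 - <<'E'
from h import *
pick([.6507,.0833],0.0,0.002,1.0,60)
place([.470,-.0080],0.0,0.0065,1.0)
p=[.649,-.222,.15]; env.goto(p,orient(p,0.0))
s,M=look("w2"); np.savez("w2.npz",M=M,**s); print(env.current_time())
c,_,e=centre(s,M,[.470,-.008,.022],lambda H,S,V:S<40,26); print("block",c,e)
E
```

```text
at [0.65231345 0.0833444  0.00370406] F [ 0.28885702 -0.75297597 -0.59708506]
gap 0.036555335758445225 F [-0.44720267 -0.4320438   0.69033618]
lifted gap 0.15109688839158147 t 5.75
dF [ 0.07966563 -1.25582141 -0.48534572] pos [ 0.46985177 -0.00799171  0.00630906]
t 9.8
10.9417Traceback (most recent call last):
  File "<stdin>", line 6, in <module>
  File "h.py", line 40, in centre
    cs,_=cv2.findContours(m,cv2.RETR_EXTERNAL,cv2.CHAIN_APPROX_NONE); c=max(cs,key=cv2.contourArea).reshape(-1,2)
                                                                        ~~~^^^^^^^^^^^^^^^^^^^^^^^^
ValueError: max() iterable argument is empty
```

View pics/w2.png

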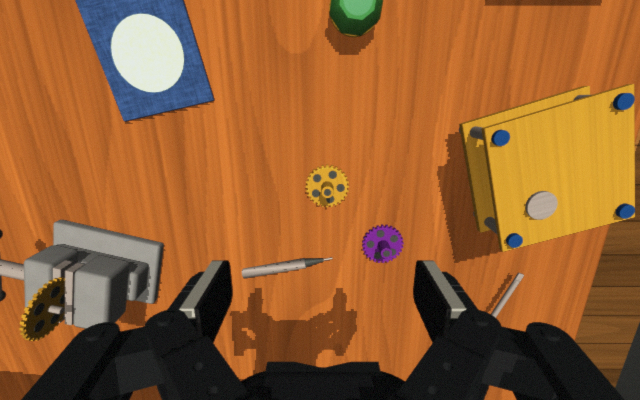

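The gripper shut empty on the block. Before anything else I check with the top camera.

Run:
```python
from h import *
s=snap("top"); np.savez("top2.npz",**s); save("top2.png",s["image"][100:300,100:500],2)
```

```text
(no output)
```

View pics/top2.png

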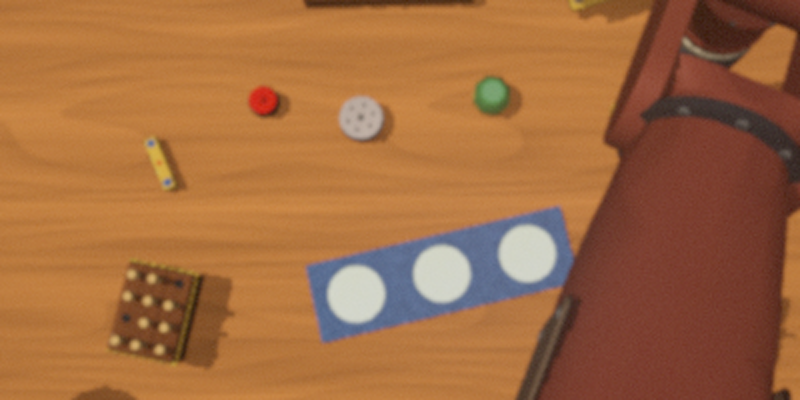

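Run:
```python
from h import *
print(env.current_finger_gap(),env.current_time(),env.current_tool_pos())
r=env.command_gripper(0.5); print(r,env.current_finger_gap(),env.current_time())
s,M=look("w3")
s2=s["image"].copy(); env.command_gripper(0.12); print(env.current_finger_gap(),env.current_time())
s,M=look("w3b"); cv2.imwrite("pics/w3c.png",np.hstack([s2[180:,100:540,::-1],s["image"][180:,100:540,::-1]])[:,::1])
im=cv2.imread("pics/w3c.png"); cv2.imwrite("pics/w3c.png",cv2.resize(im,(800,200)))
```

```text
1.0043168140837484 10.9917 [ 0.6481585  -0.22025521  0.14943246]
False 0.4960863753819342 11.4833
0.1211164698027235 11.9417
```

View pics/w3c.png

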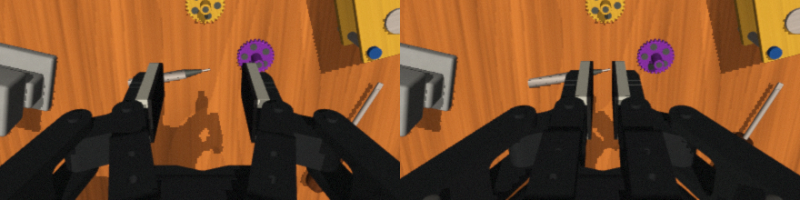

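Run:
```python
from h import *
xy=[.6507,.0833]; p=[*xy,.09]; o=orient(p,0.0); env.command_gripper(1.0); env.goto(p,o); env.move_straight([*xy,.001],feed=.12); env.sleep(.1)
print(env.current_tool_pos(),env.current_orientation(),env.current_wrist_force(),env.current_finger_gap())
a=snap("wrist")["image"]; print(env.command_gripper(0.5,60)); print(env.current_finger_gap(),env.current_wrist_force(),env.current_tool_pos(),env.current_time())
b=snap("wrist")["image"]; save("w4.png",np.hstack([a,b]),.625)
```

```text
[0.65206242 0.08331554 0.00252395] [0.00095312 0.70712065 0.70709156 0.00100248] [ 0.5470277  -0.38085109  0.41914465] 1.0002638232727472
False
0.4953572695834415 [0.24498076 0.604891   0.1489075 ] [0.6506308  0.08334301 0.00098559] 15.425
```

View pics/w4.png

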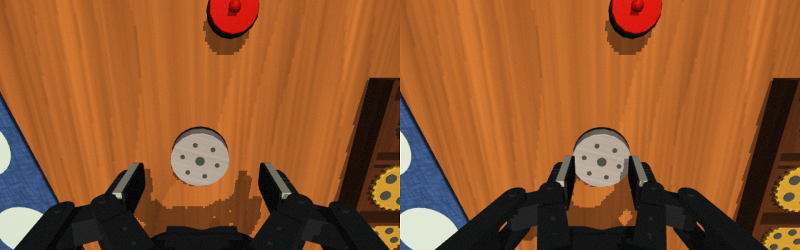

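Run:
```python
from h import *
T=wpose(); s=snap("wrist"); Mt=np.array(s["mount"]); M=T@Mt
print("TCP px",proj(s,Mt,[[0,0,0],[0,0,-.019],[.011,0,-.019],[-.011,0,-.019]]).round(1))
P=cloud(s,Mt); W=cloud(s,M)
for (u,v) in [(280,250),(275,270),(278,290),(265,310),(358,260),(365,280),(372,300),(320,225),(320,258),(320,290),(320,320)]:
    print(u,v,s["image"][v,u],P[v,u].round(4),"world",W[v,u].round(4))
save("w5.png",s["image"][180:380,200:440],3)
```

```text
TCP px [[321.5 242.9]
 [321.3 259.2]
 [321.3 239.7]
 [321.4 278. ]]
280 250 [178 163 152] [ 0.0044 -0.0212 -0.0173] world [0.6294 0.0877 0.0183]
275 270 [5 3 4] [ 0.0049 -0.0208 -0.0379] world [0.6298 0.0882 0.0389]
278 290 [18 12 10] [-0.0085 -0.0206 -0.0335] world [0.63   0.0748 0.0345]
265 310 [39 34 34] [ 0.0003 -0.0218 -0.0599] world [0.6289 0.0836 0.0609]
358 260 [162 150 136] [-0.0017  0.0191 -0.0168] world [0.6697 0.0816 0.0177]
365 280 [33 17 11] [-0.0086  0.022  -0.0246] world [0.6727 0.0747 0.0256]
372 300 [10 10  9] [-0.0047  0.0221 -0.0466] world [0.6728 0.0786 0.0476]
320 225 [181 165 149] [ 0.0181 -0.0006 -0.0169] world [0.65   0.1014 0.0179]
320 258 [78 79 70] [-0.001  -0.0007 -0.0159] world [0.6499 0.0823 0.0169]
320 290 [187 172 158] [-0.0199 -0.0008 -0.0166] world [0.6499 0.0634 0.0175]
320 320 [204 115  48] [ 0.0794  0.0008 -0.1639] world [0.6514 0.1628 0.1648]
```

View pics/w5.png

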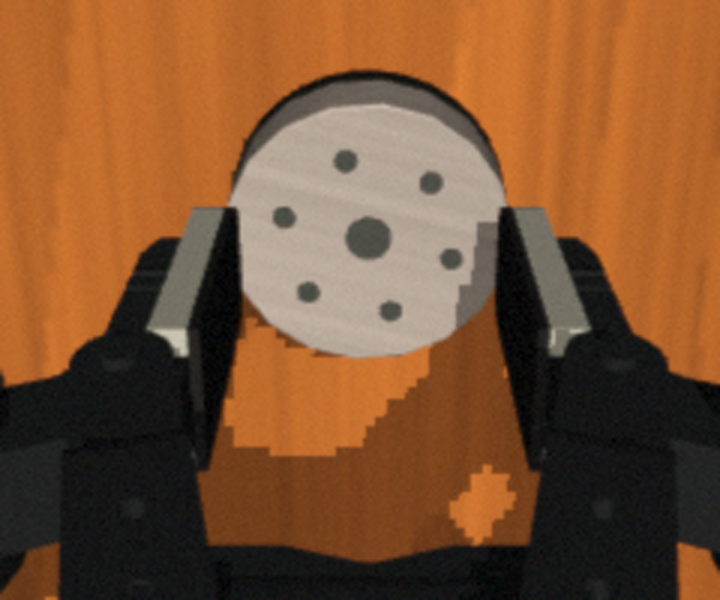

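Run:
```python
from h import *
s=snap("wrist"); P=cloud(s,np.array(s["mount"])).reshape(-1,3); I=s["image"].reshape(-1,3).astype(int)
for nm,sg in(("L",-1),("R",1)):
    k=(abs(P[:,0])<.013)&(P[:,1]*sg>.0195)&(P[:,1]*sg<.034)&(I.max(1)<60)&(P[:,2]>-.06)
    print(nm,k.sum(),np.percentile(P[k,2],[50,80,90,95,98,100]).round(4)); q=P[k]; q=q[np.argsort(-q[:,2])][:12]; print(q.round(4).tolist())
# probe downward, open
env.command_gripper(1.0); 
x,y=.6507,.0833
for z in(-.004,-.009,-.013):
    try: env.move_straight([x,y,z],feed=.05)
    except env.PlanningError as e: print("plan",e); break
    env.sleep(.1); f=env.current_wrist_force(); print(z,env.current_tool_pos(),f)
    if abs(f[2])>8: break
print(env.current_time())
```

```text
L 1107 [-0.0454 -0.0354 -0.0314 -0.0285 -0.0258 -0.0036]
[[0.0113, -0.0216, -0.0036], [0.0063, -0.0233, -0.0043], [0.0075, -0.0227, -0.0044], [0.0111, -0.0215, -0.0045], [0.0129, -0.0203, -0.0045], [0.01, -0.0215, -0.0046], [0.0106, -0.0215, -0.0047], [0.0124, -0.0208, -0.0048], [0.0084, -0.0226, -0.005], [0.0092, -0.022, -0.0054], [0.0098, -0.0219, -0.0055], [0.0105, -0.0219, -0.0057]]
R 1033 [-0.0452 -0.0347 -0.0306 -0.0275 -0.025  -0.0034]
[[0.0118, 0.0222, -0.0034], [0.0123, 0.0215, -0.0045], [0.0123, 0.0219, -0.006], [0.0124, 0.0213, -0.006], [-0.0052, 0.0227, -0.0178], [-0.0045, 0.0221, -0.0229], [-0.0028, 0.022, -0.0229], [-0.0038, 0.022, -0.0231], [-0.0055, 0.0221, -0.0232], [-0.006, 0.0221, -0.0233], [0.0036, 0.0222, -0.0233], [-0.0081, 0.0221, -0.0237]]
-0.004 [ 0.6504739   0.08330635 -0.00428885] [ 0.28489009 -0.56571119  0.57039021]
-0.009 [ 0.65061707  0.08332156 -0.00915194] [-0.09802307  0.3589526  -0.10007526]
-0.013 [ 0.65062862  0.08328996 -0.01310647] [-0.2934741   0.48404394 -0.26184111]
17.125
```

The depth map puts the real fingertips about 23 mm behind the reported TCP (gap 42 mm), so the first grasp passed above the block. I apply that offset and continue, going down under force watch.

Run:
```python
from h import *
x,y=.6507,.0830
env.move_straight([x,y,-.018],feed=.05); env.sleep(.1); print(env.current_tool_pos(),env.current_wrist_force())
r=env.command_gripper(0.0,60); print(r,env.current_finger_gap()*85,env.current_wrist_force())
if env.current_finger_gap()>.4:
    env.move_straight([x,y,.07],feed=.12); print(env.current_finger_gap()*85,env.current_wrist_force(),env.current_time())
    s,M=look("w6"); save("w6c.png",s["image"][150:400,150:500],1.6)
```

```text
[ 0.65055821  0.08299798 -0.01819294] [ 0.16121735 -0.78153379  0.23961518]
False 46.34849148006586 [-0.80453125 -0.51327511  2.72093744]
46.41956446437209 [-0.11637483 -0.23168719 -3.77790879] 18.8083
```

View pics/w6c.png

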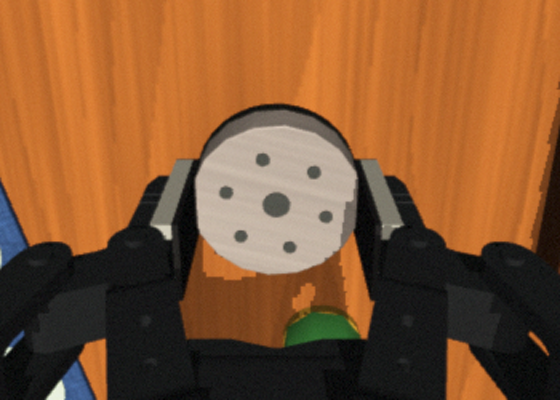

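Held: weight is seen, with the block centre hole at crop (276,204). I measure the in-hand offset and place.

```bash
cat >> h.py <<'E'
def slow_place(xy,phi,z,opening,hover,f=3.0,zmin=None,k=1):
    "down to z+8 mm, then 1 mm steps until the wrist feels contact or z is reached"
    p=[*xy,hover]; env.goto(p,orient(p,phi)); env.move_straight([*xy,z+.006],feed=.10); env.sleep(.15); f0=np.array(env.current_wrist_force())
    for zz in np.arange(z+.005,z-.0021,-.001):
        env.move_straight([*xy,zz],feed=.02); env.sleep(.05); d=np.array(env.current_wrist_force())[2]-f0[2]
        if d>f: break
    print("contact z",zz,"dF",d,env.current_tool_pos())
    env.command_gripper(opening); env.sleep(.1); env.move_straight([*xy,hover],feed=.15); print("t",env.current_time())
E
python3 - <<'E'
from h import *
T=wpose(); s=snap("wrist"); M=c2w(s,T); c=ray(s,M,(322.5,277.5),T[2,3]+.036)[0]; d=c[:2]-T[:2,3]; print("offset",d)
if np.linalg.norm(d)>.015: raise SystemExit
phi=0.0; t=np.array([.4700,-.0080])-d
slow_place(t,phi,-.0135,1.0,.03)
p=[.649,-.222,.12]; env.goto(p,orient(p,0.0)); s,M=look("w7"); np.savez("w7.npz",M=M,**s)
B=lambda H,S,V:(H>19)&(H<40)&(S>90)
c,_,e=centre(s,M,[.649,-.222,.004],B,40); print("wheel",c,e,env.current_time()); u=proj(s,M,[*c,.004])[0]; print(u)
cr=s["image"][max(0,int(u[1])-80):int(u[1])+80,int(u[0])-100:int(u[0])+100]; save("w7c.png",cr,3)
E
```

```text
offset [ 0.00071875 -0.00012296]
contact z -0.014500000000000006 dF 10.034278014012262 [ 0.46958187 -0.00790824 -0.0133918 ]
t 23.55
wheel [ 0.65232542 -0.22720772] ((0.6523229479789734, -0.2272123098373413), (0.040881820023059845, 0.04107688367366791), 103.22059631347656) 24.725
[327.57250472 195.03550952]
```

View pics/w7c.png

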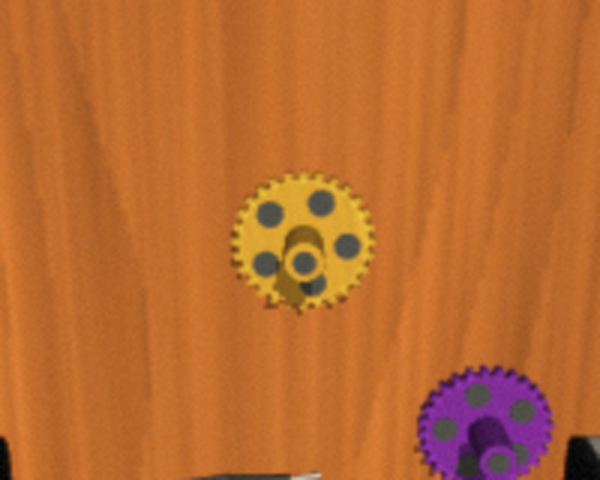

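The crop shows the yellow hour wheel, pipe up, with disc centre at crop (303,241), pipe top (303,263) and the purple decoy at lower right. I pick it by the pipe and re-measure the block in transit.

Run:
```python
from h import *
s=dict(np.load("w7.npz")); M=s.pop("M"); pip=ray(s,M,(328,202.7),.024)[0][:2]; print("pipe",pip)
dsk=np.array([.6523,-.2272])
c=(pip+dsk)/2
if np.linalg.norm(pip-dsk)>.006: raise SystemExit
p=[*c,.03]; env.command_gripper(.5); env.goto(p,orient(p,0.0)); env.move_straight([*c,-.0125],feed=.08); env.sleep(.15); print(env.current_tool_pos(),env.current_wrist_force())
env.command_gripper(0.0,40); print("gap",env.current_finger_gap()*85)
env.move_straight([*c,.09],feed=.15); print("gap",env.current_finger_gap()*85)
p=[.470,-.065,.11]; env.goto(p,orient(p,0.0)); env.sleep(.2); s,M=look("w8"); np.savez("w8.npz",M=M,**s); print(env.current_time(),proj(s,M,[[.47,-.008,.022]]))
```

```text
pipe [ 0.65247384 -0.22792316]
[ 0.6530486  -0.22789193 -0.01175984] [1.40095963 0.38059222 0.11681526]
gap 9.970822936211729
gap 9.81773968575411
28.9417 [[319.9439517  125.10765041]]
```

View pics/w8.png

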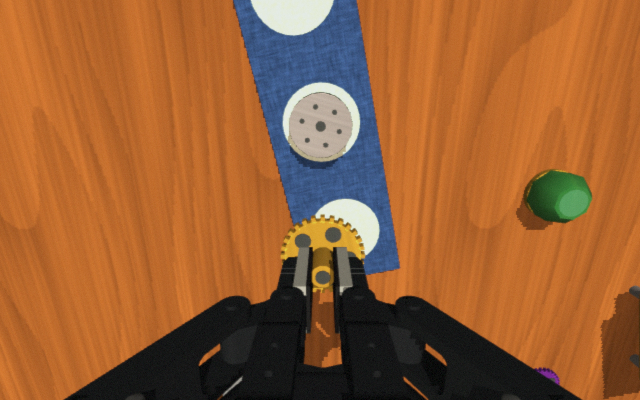

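The block's centre hole is at (320,126), as predicted, and inside its circle. The wheel is level in hand. Next I place it and go to look at the loupe.

Run:
```python
from h import *
s=dict(np.load("w8.npz")); M=s.pop("M"); b=ray(s,M,(320.5,126.2),.022)[0][:2]; print("block",b)
slow_place(b,0.0,.0095,.4,.07,f=2.0)
env.command_gripper(1.0)
p=[.672,-.068,.12]; env.goto(p,orient(p,0.0)); env.sleep(.2); s,M=look("w9"); np.savez("w9.npz",M=M,**s)
c,w,e=centre(s,M,[.672,-.068,.03],lambda H,S,V:(H>45)&(H<90)&(S>60),50); print(c,e,env.current_time())
u=proj(s,M,[*c,.02])[0]; cr=s["image"][int(u[1])-80:int(u[1])+80,int(u[0])-100:int(u[0])+100]; print(u); save("w9c.png",cr,4)
```

```text
block [ 0.4704289  -0.00882969]
contact z 0.009499999999999995 dF 5.908048014846919 [ 0.47068123 -0.00886134  0.01003149]
t 32.975
[ 0.67507848 -0.06451816] ((0.675081193447113, -0.06450431793928146), (0.03867550566792488, 0.042131632566452026), 1.772555947303772) 34.65
[327.56776077 189.40605324]
```

View pics/w9c.png

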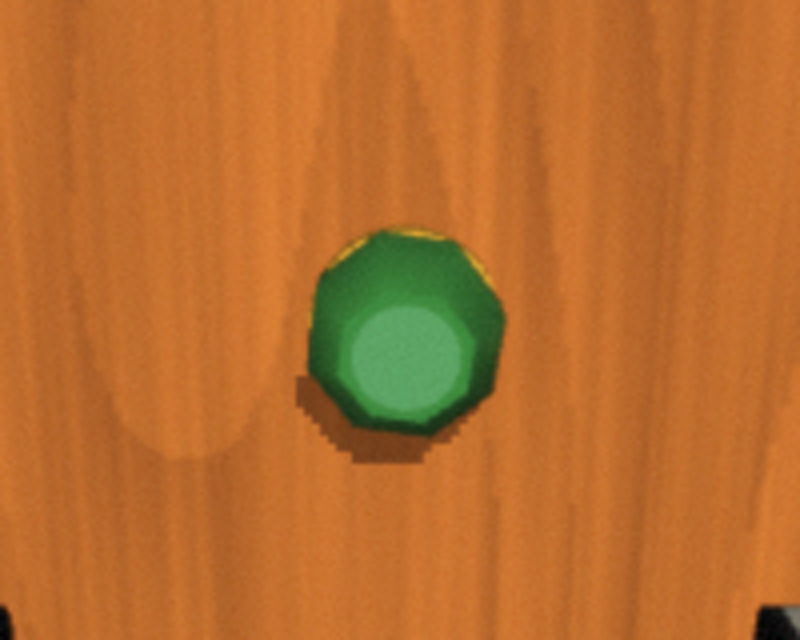

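Wheel placed with contact felt. The loupe's top face centre is at crop (406,357) and its side facets are turned about -7° from image vertical, so I grip at phi = -0.12.

Run:
```python
from h import *
s=dict(np.load("w9.npz")); M=s.pop("M"); c=ray(s,M,(328.5,198.25),.03)[0][:2]; print("loupe",c)
p=[*c,.05]; o=orient(p,-.12); env.goto(p,o); env.move_straight([*c,-.0175],feed=.08); env.sleep(.15); print(env.current_tool_pos(),env.current_wrist_force())
env.command_gripper(0.0,45); print("gap",env.current_finger_gap()*85)
if env.current_finger_gap()<.4: raise SystemExit
env.move_straight([*c,-.008],feed=.04); env.sleep(.1); print("gap",env.current_finger_gap()*85,env.current_wrist_force())
env.move_straight([*c,.06],feed=.10); print("gap",env.current_finger_gap()*85,env.current_wrist_force(),env.current_time())
s,M=look("w10"); save("w10c.png",s["image"][150:400,150:500],1.2)
```

```text
loupe [ 0.67575946 -0.06933   ]
[ 0.67660158 -0.06949162 -0.01649155] [-0.03720802 -0.42503694 -0.20337463]
gap 42.01886429150099
gap 42.179235545481305 [-0.43669475 -0.10644736 -1.7237388 ]
gap 42.35414501322288 [-0.44515663  0.16886239 -1.44003877] 37.9667
```

View pics/w10c.png

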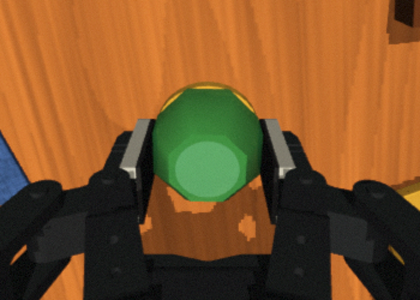

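Run:
```python
from h import *
t=[.4488,.0897]
p=[*t,.05]; env.goto(p,orient(p,-.12)); env.move_straight([*t,-.0075],feed=.08); env.sleep(.2); f0=env.current_wrist_force()[2]
for z in np.arange(-.0085,-.0161,-.001):
    env.move_straight([*t,z],feed=.015); env.sleep(.08); d=env.current_wrist_force()[2]-f0
    if d>2: break
print("contact",z,d,env.current_tool_pos(),env.current_finger_gap()*85)
env.command_gripper(.62); env.command_gripper(.8); env.command_gripper(1.0); env.move_straight([*t,.05],feed=.1); print(env.current_time())
p=[.6026,.3151,.13]; env.goto(p,orient(p,0.4)); env.sleep(.2); s,M=look("w11"); np.savez("w11.npz",M=M,**s)
c,w,e=centre(s,M,[.6026,.3151,.014],lambda H,S,V:(H>19)&(H<40)&(S>90)|(H>95)&(H<130)&(S>80)|((H<5)|(H>174))&(V>120)&(S>170),60); print(c,cv2.minAreaRect(w*1000),env.current_time())
u=proj(s,M,[*c,.014])[0]; print(u); cr=s["image"][max(0,int(u[1])-80):int(u[1])+80,int(u[0])-100:int(u[0])+100]; save("w11c.png",cr,3)
```

```text
contact -0.013500000000000005 6.3100645802116055 [ 0.44904553  0.08972233 -0.01300266] 41.962878185398274
43.825
[0.60179264 0.31543115] ((602.3858642578125, 316.075927734375), (62.457305908203125, 15.132124900817871), 22.839920043945312) 45.175
[323.10348189 185.44836249]
```

View pics/w11c.png

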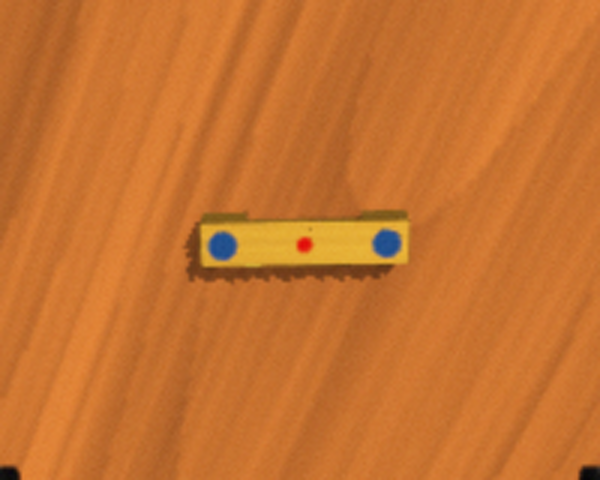

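The bridge is feet down, with the jewel at crop (305,245) and the long axis at 0.40 rad. Next I pick it across its width and place it on the vise-end circle.

Run:
```python
from h import *
s=dict(np.load("w11.npz")); M=s.pop("M"); c=ray(s,M,(324.7,186.7),.014)[0][:2]; print("bridge",c)
p=[*c,.03]; env.command_gripper(.5); env.goto(p,orient(p,.4+np.pi/2)); env.move_straight([*c,-.0170],feed=.08); env.sleep(.15); print(env.current_tool_pos(),env.current_wrist_force())
env.command_gripper(0.0,40); print("gap",env.current_finger_gap()*85)
if env.current_finger_gap()<.1: env.move_straight([*c,.06]); raise SystemExit
env.move_straight([*c,.07],feed=.15); print("gap",env.current_finger_gap()*85,env.current_time())
slow_place([.4916,-.1057],.215,-.0130,.4,.06,f=2.0)
p=[.40,-.02,.28]
for p in([.42,-.04,.30],[.45,-.05,.25]):
    try: env.goto(p,orient(p,0.0)); break
    except env.PlanningError: pass
env.sleep(.3); s,M=look("w12"); np.savez("w12.npz",M=M,**s); print(env.current_tool_pos(),env.current_time())
```

```text
bridge [0.60359766 0.3149045 ]
[ 0.60443588  0.31523575 -0.01605644] [ 0.38363601  0.30220461 -0.24931365]
gap 12.541585678509408
gap 12.61585450070683 49.05
contact z -0.013000000000000005 dF 6.074220438709841 [ 0.49173225 -0.10575543 -0.01233156]
t 54.725
[ 0.41978834 -0.0400762   0.29898172] 56.0917
```

View pics/w12.png

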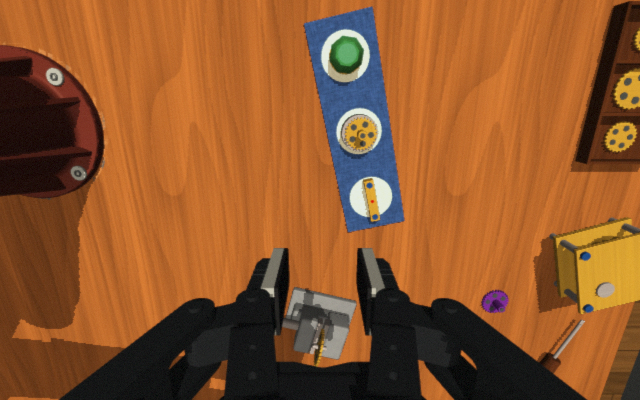

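All four parts are on their circles: loupe (347,55), wheel on block (360,133), bridge (372,201). My picture allowance is used up, so the final checks are numeric, from the wrist and top cameras.

Run:
```python
from h import *
s=dict(np.load("w12.npz")); M=s.pop("M")
cP=np.array([.4488,.0899]);cM=np.array([.4702,-.0079]);cV=2*cM-cP
ey=(cP-cM)/np.linalg.norm(cP-cM); ex=np.array([ey[1],-ey[0]])
rel=lambda p,c:(np.array([(p-c)@ex,(p-c)@ey])*1000).round(1)
Y=lambda H,S,V:(H>14)&(H<40)&(S>110)
for nm,q,c,mk,r in(("loupe",[*cP,.024],cP,lambda H,S,V:(H>45)&(H<90)&(S>80),28),("wheel disc",[*cM,.026],cM,Y,22),("bridge",[*cV,.018],cV,Y,28)):
    k,w,e=centre(s,M,q,mk,r); print(nm,rel(k,c),np.round(e[1],3))
P=cloud(s,M)
for nm,u in(("jewel",(372.5,201)),("wheel",(357,126)),("loupe top",(347,55))): print(nm,P[int(u[1])-1:int(u[1])+2,int(u[0])-1:int(u[0])+2].reshape(-1,3).mean(0).round(4))
# top camera, arm moved clear
env.goto([.15,.45,.25],orient([.15,.45,.25],1.2)); env.sleep(.3)
t=snap("top"); Mt=c2w(t); np.savez("top3.npz",**t); a=dict(np.load("top.npz"))
TP=np.array([.4471,.0896]);TM=np.array([.4686,-.0083]);TV=np.array([.4898,-.1061])
G=lambda H,S,V:(H>45)&(H<90)
for nm,q,c,mk,r in(("loupe",[*TP,.02],TP,G,18),("wheel",[*TM,.026],TM,lambda H,S,V:(H>14)&(H<40)&(S>90),14),("block+wheel? ",[*TM,.022],TM,lambda H,S,V:S<256,1),("bridge",[*TV,.018],TV,lambda H,S,V:(H>14)&(H<40)&(S>90),18)):
    try: k,w,e=centre(t,Mt,q,mk,r); print("top",nm,rel(k,c))
    except Exception as ex_: print(nm,"x")
for nm,q,mk,r in(("oilcup",[.670,.1938,.02],lambda H,S,V:((H<6)|(H>172))&(S>190),13),("pinvise",[.5954,-.3196,.008],lambda H,S,V:S<90,26)):
    for im in(a,t): k,w,e=centre(im,Mt,q,mk,r); print(nm,k.round(4))
print(env.current_time())
```

```text
loupe [ 0.2 -0.4] [0.04  0.041]
wheel disc [ 0.3 -1.3] [0.042 0.042]
bridge [-0.5 -0.6] [0.014 0.09 ]
jewel [ 0.4923 -0.1078  0.0179]
wheel [0.4607 0.0052 0.0743]
loupe top [0.4498 0.0876 0.0337]
top loupe [1.6 3.3]
top wheel [ 0.2 -1.5]
block+wheel?  x
top bridge [-0.8 -2.3]
oilcup [0.6703 0.1939]
oilcup [0.6698 0.194 ]
pinvise [ 0.596  -0.3195]
pinvise [ 0.5947 -0.3196]
58.4667
```

Run:
```python
from h import *
for f in("w12.npz","top3.npz"):
    s=dict(np.load(f)); M=s.pop("M") if "M" in s else c2w(s); P=cloud(s,M).reshape(-1,3); d=np.hypot(P[:,0]-.4704,P[:,1]+.0088)
    print(f,[(r0,np.percentile(P[(d>r0)&(d<r1),2],[10,50,90]).round(4).tolist()) for r0,r1 in((0,.005),(.009,.018),(.0235,.0245))])
```

```text
w12.npz [(0, [0.0448, 0.0459, 0.047]), (0.009, [0.025, 0.026, 0.0271]), (0.0235, [0.0219, 0.3874, 0.402])]
top3.npz [(0, [0.0447, 0.0471, 0.0489]), (0.009, [0.0248, 0.0277, 0.0297]), (0.0235, [0.005, 0.0219, 0.0248])]
```

The wheel disc is at z = 0.026 and the pipe top at 0.046, as they should be on the block. Handing in.

Run:
```python
from h import *
env.sleep(.3); print(env.current_joint_vel(),env.current_time()); env.job_done()
```

```text
[ 0.00087939 -0.00038234 -0.00033504 -0.00054047  0.00124388 -0.00046052] 58.7667
the job is handed in; nothing more can be done
```

The bench is laid out and the job is handed in, at 58.8 s of the 99 s allowed. The interface gives no verdict, so this rests on my own checks.

**What I did:** The block is on the middle circle with the hour wheel, pipe up, on top of it. The bridge stands feet down on the circle at the vise's end, and the loupe on the circle at the peg box's end. I lowered the loupe in 1 mm steps until I felt contact, before releasing it.

**What went wrong:** The first block grasp closed empty. The fingertips turned out to sit about 20 mm farther back than the stated TCP, so they passed above the block. Nothing was disturbed, and I corrected the heights for every later grasp.

**Last checks:**

| Check | Result |
|---|---|
| Loupe, wheel and bridge from their circle centres (wrist camera) | within about 1.5 mm |
| Same parts (top camera) | within about 3.7 mm |
| Wheel disc height / pipe top height | 26 mm / 46 mm, as expected on the block |
| Oil cup and pin vise movement | under 1.5 mm, about the measuring noise |

**Disagreements and gaps:**
- **Loupe:** the two cameras differ by about 4 mm, still well inside the 12 mm limit.
- **Wheel:** one depth reading on it was a stray value (74 mm). The median over the disc contradicted it.
- **Bridge:** its outline length came out too long (90 mm), but its centre agreed with the jewel to about 2 mm.
- **Block:** I did not measure it again after the wheel went on. Before that it was about 1 mm from the centre.

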